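# Clip the bench chisels back on their rail in size order

## Robot

A 6-joint arm with a two-finger parallel gripper is mounted at the origin on the work surface. World frame = base frame: x ahead of the robot, y to its left, z up, the work surface at z = 0. Lengths are in m, angles in rad, forces in N, time in s.
With the tool pointing down it reaches from about 0.275 to 0.75 m from the base axis. Payload 10.2 kg.
Tool frame: the origin (TCP) lies at the very end of the fingers, on their centre line; the grasp point (between the pads) lies 19 mm behind it; x points along the fingers, z is the direction in which the jaws open and shut, and the axes are right-handed (so a half turn about x gives the same grasp; the last joint's range is limited). The gripper opens to 88 mm and grips with 3 to 60 N. Pads are 18 mm wide; open, the fingers measure 123 mm over their backs; the gripper's body (75 mm by 187 mm) begins 45 mm behind the grasp point.
Start: joints at [-0.223, 0.313, 1.498, -0, 1.331, -0.223], TCP at [0.525, -0, 0.239] pointing down, gripper open.
Joint ranges: [-2.94, 2.94], [-0.97, 2.17], [0.19, 2.56], [-1.23, 4.37], [0.02, 3.11], [-2.88, 2.88]. Speed limits (rad/s): [2.39, 2.39, 3.01, 3.14, 3.14, 3.14].

## Interface

Orientations are given as a 3x3 rotation matrix whose columns are the frame's x, y, z axes.
In Python, from bench import robot, optics gives the robot as it stands.
- The arm moves only by the tool step_arm, never from a script. Its argument "deltas" is a list of rows, each a list of 7 numbers: the shift along the tool's x, y, z in mm, then the turn, a rotation vector about the tool's x, y, z in rad, then the closure, from -1 (fully open) to 1 (shut). A call has 1 to 8 rows; each row shifts and turns the commanded pose from where the row before left it, along the tool's axes as they then stand; what a row does not reach is not made up. A row lasts 1/10 s, in which the tool goes at most 50 mm and 8.59 degrees, less where a joint would pass 70% of its speed; a pose out of reach is approached as far as the arm can. A call is refused whole if a number of a shift passes 50 or a number of a turn 0.15, either way. A call with a gripper value outside its range is refused whole. The fingers move at their own pace and stop on an object; the grip force is fixed at half the most. Time passes only in rows, so rows that do not move let the fingers close. It gives the time, the measured TCP pose, the force and the opening at its end, in the units of the state.
- robot.sense(): the state, without advancing time (a new reading comes with each control period).
- optics.get_image(name): name is "scene" or "side" or "wrist"; returns a dict with "frame" (400x640x3 uint8, blue, green, red), "K" (3x3 intrinsics, pixels), "rvec" (rotation vector, rad) and "tvec" (3), from world to camera coordinates, as OpenCV has them; the wrist camera has in their place "hand_eye" (4x4, takes a point from camera to tool coordinates, whose origin is the TCP and whose axes are the tool frame's). Camera axes: x right, y down, z forward; pixel columns grow to the right and rows downward; lengths in m; the calibration is good to about 2 mm. A picture is of the moment at which its call begins: read the wrist's pose just before it. There is no depth.
- robot.hand_in(): hands the job in, once; it reports no verdict.
The state is a dict: "t": time; "q": joint angles; "qvel": joint speeds; "joint_torque": joint torques, N m; "eef_pos": TCP position; "tool_rot": TCP orientation; "ft_force": force on the tool from outside, world axes, zero at the start; "ft_torque": the same for the moment, N m; "opening": finger opening in m.
Only numpy, scipy, OpenCV 4.12 (cv2) and the standard library are available. Lean on these libraries where they do the work, as an engineer would, in place of code of your own. Each camera call takes 0.05 s, during which the arm holds its last target.

## Task

Put the three loose chisels back on the bench's clip rail in size order: the longest beside the biggest chisel that already sits at one end, then the middle one, and the shortest at the other end. Press each handle down until both of its spring clips snap over it and it rests fully home, with its blade pointing the same way as the chisel already there and its handle level with that one's. Leave the mallet, the sharpening stone and the pencil pot where they are.

Things in the scene. Friction and masses are not known exactly. Their poses are not given: they have to be found in the camera images.
- rail: clip rail screwed to the bench: plate 100 (x) x 250 (y) x 6 mm, with two wooden strips along y at x = -34 and +34, each 12 wide, tops 29 over the bench; 56 mm between them is open down to the plate. Each strip has upright steel spring clips at y = +90, +30, -30, -90; a handle lies along x across both strips. Origin: centre of the plate's underside; x is the blades' direction, z up
- clip0 (a point): occupied place, at rail y = +90: point under a seated handle's middle, midway between the strips at their top, 29 mm over the bench; axes as the rail's. It holds the biggest chisel (fixed): same handle as the others, blade 100 mm long and 24 wide to the rail's +x, handle's middle at this place
- clip1 (a point): free place beside the biggest chisel, rail y = +30: point under a seated handle's middle, midway between the strips at their top, 29 mm over the bench; axes as the rail's. Clip jaws are 16 mm apart at the lips, 48 mm over the bench, flared tops 58 mm; they guide a handle up to 3 mm off sideways
- clip2 (a point): next free place, rail y = -30: point under a seated handle's middle, midway between the strips at their top, 29 mm over the bench; axes as the rail's. Pressed straight down with about 6 to 12 N (most in the first 6 mm of the 16), a handle spreads the jaws, snaps under the lips and rests on the strips, axis 40 mm and top 51 mm over the bench
- clip3 (a point): last free place, farthest from the biggest chisel, rail y = -90: point under a seated handle's middle, midway between the strips at their top, 29 mm over the bench; axes as the rail's. A handle merely laid on a clip's lips stays about 16 mm too high
- large: the longest of the three loose chisels, lying on the bench on a flat of its handle: pale wooden octagonal handle 120 mm long, 22 mm across flats; brass ferrule 17 x 10 mm; steel blade 4 mm thick, 75 long, 18 wide; 205 overall, about 100 g, balanced about 20 mm blade-side of the handle's middle. Origin: underside of the handle at its middle; x towards the blade, z up
- large_mid (a point): middle of the longest loose chisel's handle, on its axis, 11 mm above its underside; axes as the chisel's
- large_tip (a point): end of the longest loose chisel's blade, 145 mm from the handle's middle on the axis; axes as the chisel's
- medium: the middle one of the three loose chisels, lying on the bench on a flat of its handle: pale wooden octagonal handle 120 mm long, 22 mm across flats; brass ferrule 17 x 10 mm; steel blade 4 mm thick, 50 long, 13 wide; 180 overall, about 85 g, balanced about 10 mm blade-side of the handle's middle. Origin: underside of the handle at its middle; x towards the blade, z up
- medium_mid (a point): middle of the middle loose chisel's handle, on its axis, 11 mm above its underside; axes as the chisel's
- medium_tip (a point): end of the middle loose chisel's blade, 120 mm from the handle's middle on the axis; axes as the chisel's
- small: the shortest of the three loose chisels, lying on the bench on a flat of its handle: pale wooden octagonal handle 120 mm long, 22 mm across flats; brass ferrule 17 x 10 mm; steel blade 4 mm thick, 25 long, 8 wide; 155 overall, about 70 g, balanced about 3 mm blade-side of the handle's middle. Origin: underside of the handle at its middle; x towards the blade, z up
- small_mid (a point): middle of the shortest loose chisel's handle, on its axis, 11 mm above its underside; axes as the chisel's
- small_tip (a point): end of the shortest loose chisel's blade, 95 mm from the handle's middle on the axis; axes as the chisel's
- mallet: bystander: wooden mallet lying on its side, head 65 x 120 x 70 mm, handle 26 x 20 mm reaching 230 mm along its x, 0.45 kg; origin under the head's centre
- stone: bystander: grey sharpening stone in a dark wooden base, 66 x 180 x 30 mm (long along its y), 0.7 kg; origin under its centre
- pot: bystander: white pot of pencils, 76 mm wide, 85 mm tall, pencils up to 156 mm; origin under its centre
Mind the look-alikes: they are no part of the job. What is shaped like the medium but blue or pink is not meant. What is shaped like the small but pink is not meant.

How it is judged:
By the outcome, as a careful person would: the job done as asked, in the order asked, and still so for the second after the job is handed in, with the robot touching nothing.
It also fails if it takes over 64 s, if anything falls off the work surface, if the arm or the gripper's body presses on something with over 40 N, if the wrist force passes 120 N, or if a joint passes its speed limit or range.

## Working session

There is one attempt and no reset: what is moved stays moved. The work goes in short steps, Python scripts to look and compute and a tool call to move; the robot and the scene stay as the last step left them, time stands still between calls to the robot, and variables do not carry over. Pictures are saved under pics/ and viewed, and the job is handed in when it is done.

Besides the shell and the picture viewer there is one more tool, called after "Emit:" as a command line: name --pt "numbers of a row" for each row, then --argument value for the rest. step_arm: Moves the arm, as the interface text tells. Its arguments: {"type":"object","properties":{"deltas":{"type":"array","items":{"type":"array","items":{"type":"number"}}}},"required":["deltas"]}

```bash
mkdir -p pics; ls
python3 - <<'E'
from bench import robot, optics
import cv2
for n in ["scene","side","wrist"]:
    d=optics.get_image(n); cv2.imwrite(f"pics/{n}0.png",d["frame"])
    print(n,{k:(v.round(4).tolist() if hasattr(v,'round') else v) for k,v in d.items() if k!="frame"})
s=robot.sense(); print(s)
E
```

```text
pics
scene {'K': [[367.1795, 0.0, 319.6046], [0.0, 367.1795, 199.9517], [0.0, 0.0, 1.0]], 'rvec': [1.2932, 2.2966, -0.9072], 'tvec': [0.3863, -0.273, 1.3214]}
side {'K': [[511.9054, 0.0, 316.2664], [0.0, 511.9054, 196.5091], [0.0, 0.0, 1.0]], 'rvec': [2.1145, -0.1295, 0.0576], 'tvec': [-0.5733, 0.0256, 1.5445]}
wrist {'K': [[297.546, 0.0, 321.5267], [0.0, 297.546, 199.8621], [0.0, 0.0, 1.0]], 'hand_eye': [[-0.0009, -0.2893, 0.9572, -0.1455], [0.0014, -0.9572, -0.2893, 0.0759], [1.0, 0.0011, 0.0013, 0.0002], [0.0, 0.0, 0.0, 1.0]]}
{'t': 0.15, 'q': array([-2.23327467e-01,  3.13311885e-01,  1.49823780e+00, -4.98062366e-05,
        1.33101432e+00, -2.23400551e-01]), 'qvel': array([ 0.0001764 , -0.00244531, -0.00374081,  0.00075542,  0.00054235,
        0.00150383]), 'joint_torque': array([ 1.56247002e-03, -4.02303922e+01, -2.52316958e+01,  6.93405792e-02,
        3.44249513e-02, -9.17278635e-05]), 'eef_pos': array([5.24815262e-01, 5.55731724e-05, 2.38306769e-01]), 'tool_rot': array([[-9.57950219e-04, -8.48553908e-05,  9.99999538e-01],
       [ 1.67952349e-04,  9.99999982e-01,  8.50163186e-05],
       [-9.99999527e-01,  1.68033713e-04, -9.57935951e-04]]), 'ft_force': array([0.17526433, 0.19179906, 0.08427171]), 'ft_torque': array([ 0.0420625 , -0.00874828,  0.01069673]), 'opening': 0.08815927724073294}
```

View pics/scene0.png

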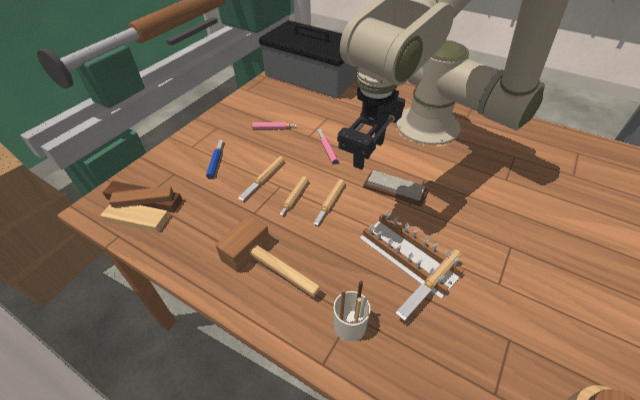

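View pics/side0.png

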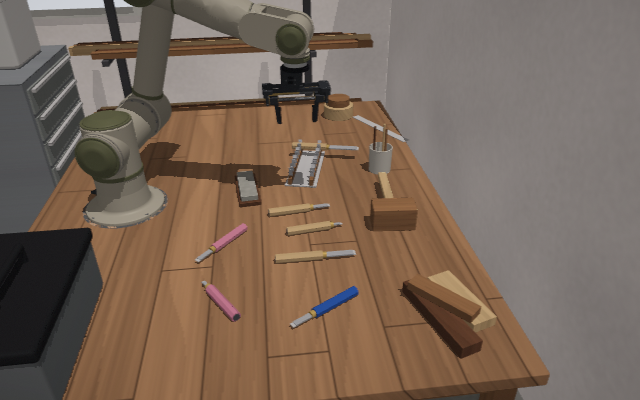

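View pics/wrist0.png

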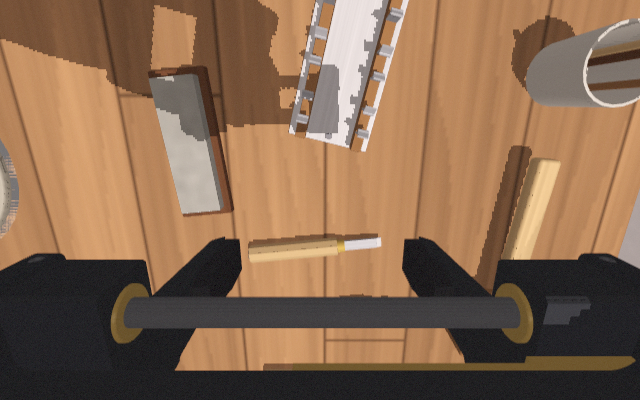

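```bash
cat > h.py <<'E'
import cv2, numpy as np
def ray(d,uv,z,pose=None):
    """pixel -> world point on plane z"""
    K=d["K"]; uv=np.array(uv,float)
    v=np.linalg.inv(K)@np.array([uv[0],uv[1],1])
    if "rvec" in d:
        R=cv2.Rodrigues(np.array(d["rvec"]))[0]; C=-R.T@np.array(d["tvec"]).ravel(); w=R.T@v
    else:
        p,Rt=pose; H=d["hand_eye"]; C=p+Rt@H[:3,3]; w=Rt@H[:3,:3]@v
    return C+w*(z-C[2])/w[2]
def proj(d,P,pose=None):
    P=np.array(P,float).reshape(-1,3)
    if "rvec" in d:
        R=cv2.Rodrigues(np.array(d["rvec"]))[0]; c=P@R.T+np.array(d["tvec"]).ravel()
    else:
        p,Rt=pose; H=d["hand_eye"]; R=Rt@H[:3,:3]; C=p+Rt@H[:3,3]; c=(P-C)@R
    q=c@d["K"].T; return q[:,:2]/q[:,2:]
def crop(f,x0,y0,x1,y1,s,name):
    c=cv2.resize(f[y0:y1,x0:x1],None,fx=s,fy=s,interpolation=cv2.INTER_CUBIC); cv2.imwrite(name,c)
E
python3 - <<'E'
from h import *
s=cv2.imread("pics/scene0.png"); d=cv2.imread("pics/side0.png")
crop(s,225,145,355,235,6,"pics/c1.png")
crop(d,260,195,365,270,7,"pics/c2.png")
crop(s,355,200,475,325,4.8,"pics/c3.png")
crop(d,280,135,370,195,8,"pics/c4.png")
E
```

```text
(no output)
```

View pics/c1.png

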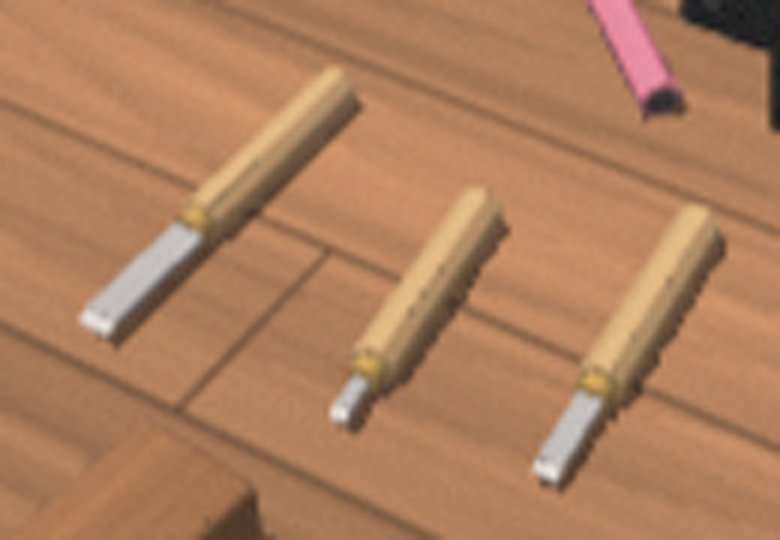

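View pics/c2.png

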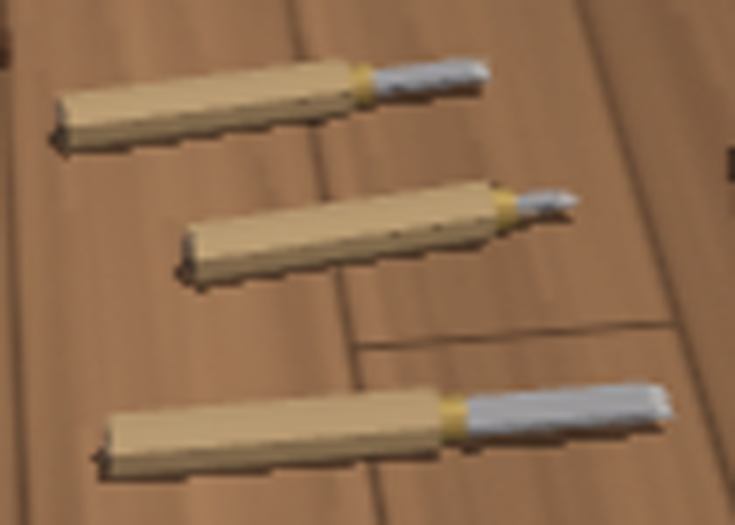

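View pics/c3.png

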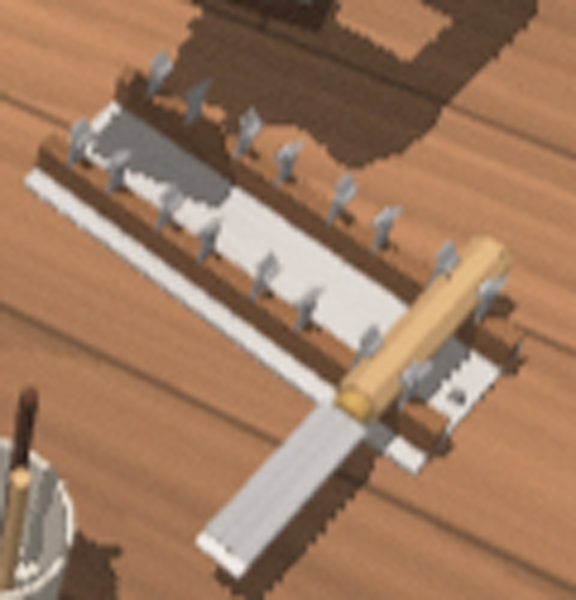

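View pics/c4.png

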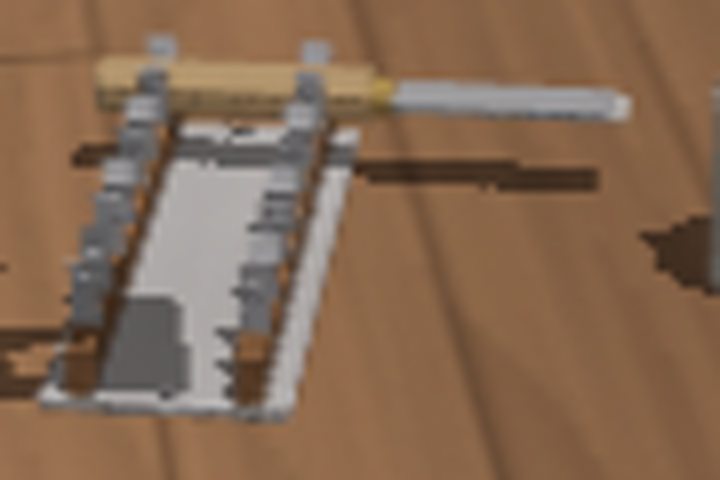

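```bash
cat > fit.py <<'E'
from h import *
from bench import optics
from scipy.optimize import least_squares
def fit(obs,x0):
    """obs: list of (cam,pose,uv,localpt)"""
    def res(v):
        x,y,a=v; c,s=np.cos(a),np.sin(a); r=[]
        for d,ps,uv,l in obs:
            P=[x+c*l[0]-s*l[1],y+s*l[0]+c*l[1],l[2]]
            r+=list(proj(d,P,ps)[0]-uv)
        return np.array(r)
    o=least_squares(res,x0,loss='soft_l1'); return o.x,res(o.x)
E
python3 - <<'E'
from fit import *
S=optics.get_image("scene"); D=optics.get_image("side")
c1=lambda x,y:np.array([x/6+225,y/6+145]); c2=lambda x,y:np.array([x/7+260,y/7+195])
c3=lambda x,y:np.array([x/4.8+355,y/4.8+200]); c4=lambda x,y:np.array([x/8+280,y/8+135])
L=dict(large=145,medium=120,small=95)
pts=dict(large=[((98,318),(197,210),(338,75)),((660,400),(440,402),(110,425))],
 medium=[((548,468),(600,372),(702,210)),((485,70),(352,75),(65,108))],
 small=[((342,412),(370,355),(485,195)),((573,200),(492,195),(190,240))])
for n,(a,b) in pts.items():
    loc=[(L[n],0,.013),(60,0,.021),(-60,0,.021)]
    obs=[]
    for cam,f,pp in((S,c1,a),(D,c2,b)):
        for uv,l in zip(pp,loc): obs.append((cam,None,f(*uv),(l[0]/1000,l[1],l[2])))
    tip=ray(S,c1(*a[0]),.013); but=ray(S,c1(*a[2]),.021); g=(tip+but)/2
    ang=np.arctan2(*(tip-but)[1::-1]); v,r=fit(obs,[g[0],g[1],ang])
    print(n,v.round(4),np.degrees(v[2]).round(1),"len",np.linalg.norm(tip-but).round(3),r.round(1))
obs=[]
for cam,f,uv,l in [(S,c3,(25,178),(50,-125,6)),(S,c3,(417,470),(50,125,6)),(S,c3,(500,368),(-50,125,6)),
  (D,c4,(40,398),(-50,-125,6)),(D,c4,(290,410),(50,-125,6)),(D,c4,(357,135),(50,125,6))]:
    obs.append((cam,None,f(*uv),np.array(l)/1000))
g=ray(S,c3(270,270),.006); v,r=fit(obs,[g[0],g[1],0]); print("rail",v.round(4),np.degrees(v[2]),r.round(1))
for n,uv in dict(stone=(395,187),mallet=(240,245),mallet_h=(318,294),pot=(351,335),pink=(327,145)).items(): print(n,ray(S,uv,.02).round(3))
E
```

```text
large [ 0.4947 -0.3313  0.0031] 0.2 len 0.199 [-1.2  0.2  0.1 -1.3 -0.3 -1.2  1.  -1.  -0.4 -1.  -0.4 -0.5]
medium [ 0.4871 -0.1079  0.1077] 6.2 len 0.176 [-0.7  0.2 -0.1 -0.7 -0.4 -0.8  0.4 -1.3 -0.4 -1.7 -0.1 -1.1]
small [ 0.5327 -0.2068  0.1186] 6.8 len 0.15 [-1.1 -0.   0.  -1.  -0.4 -1.1  0.2 -1.4 -0.4 -1.3  0.2 -1.6]
rail [ 0.5626  0.1596 -0.2475] -14.181415966746016 [-0.5 -0.4 -0.7  0.2  4.8 -4.8  0.2 -0.6  0.1 -0.3  0.8 -0.9]
stone [0.375 0.035 0.02 ]
mallet [ 0.772 -0.22   0.02 ]
mallet_h [0.787 0.023 0.02 ]
pot [0.832 0.133 0.02 ]
pink [ 0.309 -0.235  0.02 ]
```

Emit:
step_arm --pt "8 -47 -4 0 0 0 -1" --pt "12 -47 -4 0 0 0 -1" --pt "12 -47 -4 0 0 0 -1" --pt "12 -47 -4 0 0 0 -1" --pt "12 -47 -5 0 0 0 -1" --pt "12 -47 -5 0 0 0 -1" --pt "12 -49 -4 0 0 0 -1" --pt "0 0 0 0.15 0 0 -1"

```text
t: 1.05
eef_pos: [0.4932, -0.335, 0.1565]
tool_rot: [[-0.002, 0.155, 0.988], [0.001, 0.988, -0.155], [-1.0, 0.001, -0.002]]
ft_force: [-0.2, 1.0, -0.2]
opening: 0.0881
```

Emit:
step_arm --pt "0 0 0 0.15 0 0 -1" --pt "0 0 0 0.15 0 0 -1" --pt "0 0 0 0.15 0 0 -1" --pt "0 0 0 0.15 0 0 -1" --pt "0 0 0 0.15 0 0 -1" --pt "0 0 0 0.15 0 0 -1" --pt "0 0 0 0.15 0 0 -1" --pt "0 0 0 0.15 0 0 -1"

```text
t: 1.85
eef_pos: [0.495, -0.3304, 0.1587]
tool_rot: [[-0.0, 0.977, 0.213], [0.0, 0.213, -0.977], [-1.0, -0.0, -0.0]]
ft_force: [0.2, -0.1, 0.3]
opening: 0.0879
```

Emit:
step_arm --pt "0 0 0 0.15 0 0 -1" --pt "0 0 0 0.07 0 0 -1" --pt "0 0 0 0 0 0 -1"

```text
t: 2.15
eef_pos: [0.495, -0.3304, 0.1587]
tool_rot: [[-0.0, 1.0, 0.0], [0.0, 0.0, -1.0], [-1.0, -0.0, -0.0]]
ft_force: [0.9, 0.7, 0.1]
opening: 0.0878
```

```bash
cat > look.py <<'E'
from fit import *
from bench import robot
import pickle
def look(name,s=1.25):
    st=robot.sense(); d=optics.get_image("wrist"); ps=(np.array(st["eef_pos"]),np.array(st["tool_rot"]))
    pickle.dump((d,ps),open(f"pics/{name}.pkl","wb")); cv2.imwrite(f"pics/{name}.png",cv2.resize(d["frame"],None,fx=s,fy=s,interpolation=cv2.INTER_CUBIC))
    R=ps[1]; print("t",round(st["t"],2),"pos",ps[0].round(4),"yaw(z axis)",np.degrees(np.arctan2(R[1,2],R[0,2])).round(2),"down",R[:,0].round(4),"F",st["ft_force"].round(1),"op",round(st["opening"],4),"q",st["q"].round(2))
def load(name): return pickle.load(open(f"pics/{name}.pkl","rb"))
E
python3 -c "
from look import *
look('w1')"
```

```text
t 2.15 pos [ 0.495  -0.3304  0.1587] yaw(z axis) -89.98 down [-3.e-04  2.e-04 -1.e+00] F [0.9 0.7 0.1] op 0.0878 q [-0.79  0.53  1.39 -0.    1.22  0.79]
```

View pics/w1.png

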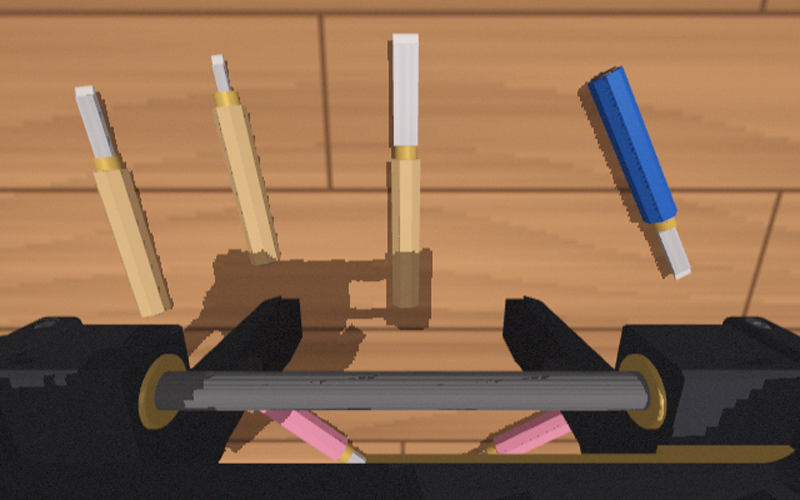

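```bash
cat > ch.py <<'E'
from look import *
L=dict(large=145,medium=120,small=95)
def chis(view,n,tip,jun,butt,g,s=1.25):
    d,ps=load(view); o=[]
    for uv,l in zip((tip,jun,butt),((L[n]/1e3,0,.013),(.06,0,.022),(-.06,0,.022))):
        o.append((d,ps,np.array(uv)/s,l))
    v,r=fit(o,g); print(n,v.round(4),np.degrees(v[2]).round(2),r.round(1)); return v
E
python3 - <<'E'
from ch import *
chis('w1','large',(405,35),(405,160),(405,307),[.4947,-.3313,0])
chis('w1','medium',(85,88),(109,170),(151,315),[.487,-.108,.1])
chis('w1','small',(217,57),(228,106),(263,263),[.533,-.207,.1])
d=cv2.imread('pics/w1.png'); cv2.imwrite('pics/c5.png',np.hstack([cv2.resize(d[20:330,50:290],None,fx=1.8,fy=1.8),cv2.resize(d[20:330,360:450],None,fx=1.8,fy=1.8)]))
E
```

```text
large [ 0.494  -0.3318  0.0037] 0.21 [-0.  -0.8  0.   0.2 -0.   1.1]
medium [ 0.4863 -0.1135  0.1043] 5.98 [ 0.7 -2.  -4.   0.6  0.5  0.7]
small [ 0.5315 -0.2109  0.123 ] 7.05 [ 0.8 -1.8 -2.4  0.3  0.4  1.6]
```

View pics/c5.png

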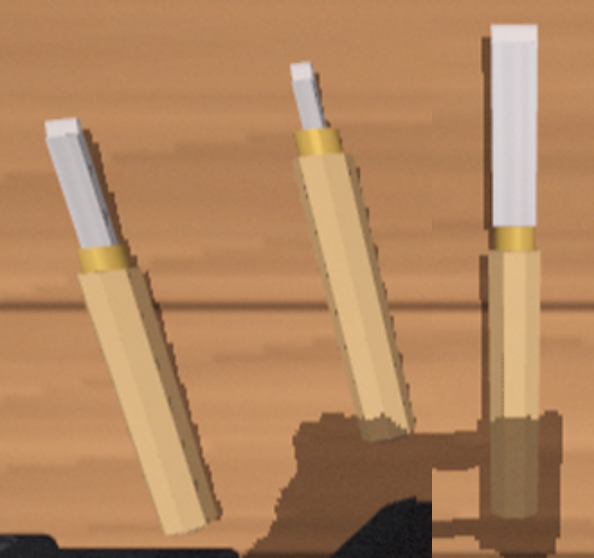

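Emit:
step_arm --pt "40 -0.5 1.5 0 0 0 -1" --pt "45 0 0 0 0 0 -1" --pt "40 0 0 0 0 0 -1" --pt "20 0 0 0 0 0 -1" --pt "9 0 0 0 0 0 -1" --pt "0 0 0 0 0 0 0.2" --pt "0 0 0 0 0 0 1" --pt "0 0 0 0 0 0 1"

```text
t: 3.0
eef_pos: [0.4952, -0.3325, 0.0063]
tool_rot: [[0.002, 1.0, 0.001], [-0.002, 0.001, -1.0], [-1.0, 0.002, 0.002]]
ft_force: [-0.2, -1.0, 0.2]
opening: 0.0662
```

Emit:
step_arm --pt "0 0 0 0 0 0 1" --pt "0 0 0 0 0 0 1"

```text
t: 3.2
eef_pos: [0.4948, -0.3321, 0.0055]
tool_rot: [[0.001, 1.0, 0.001], [-0.001, 0.001, -1.0], [-1.0, 0.001, 0.001]]
ft_force: [-0.1, 0.0, 0.4]
opening: 0.0503
```

Emit:
step_arm --pt "0 0 0 0 0 0 1" --pt "0 0 0 0 0 0 1" --pt "0 0 0 0 0 0 1" --pt "0 0 0 0 0 0 1" --pt "0 0 0 0 0 0 1" --pt "0 0 0 0 0 0 1"

```text
t: 3.8
eef_pos: [0.4945, -0.332, 0.0049]
tool_rot: [[-0.0, 1.0, 0.001], [-0.0, 0.001, -1.0], [-1.0, -0.0, 0.0]]
ft_force: [-0.1, -0.8, -0.2]
opening: 0.0213
```

Emit:
step_arm --pt "-30 0 0 0 0 0 1" --pt "-45 0 0 0 0 0 1" --pt "-45 7 -35 0 0 0 1" --pt "-35 7 -48 0 0 0 1" --pt "0 7 -48 0 0 0 1" --pt "0 7 -48 0 0 0 1" --pt "0 7 -48 0 0 0 1" --pt "0 7 -48 0 0 0 1"

```text
t: 4.6
eef_pos: [0.5341, -0.0673, 0.1483]
tool_rot: [[-0.0, 1.0, 0.001], [0.0, 0.001, -1.0], [-1.0, -0.0, -0.0]]
ft_force: [2.4, 1.3, -0.9]
opening: 0.0212
```

Emit:
step_arm --pt "0 7 -48 0 0 0 1" --pt "0 7 -48 0 0 0 1" --pt "0 7 -48 0 0 0 1" --pt "0 7 -48 0 0 0 1" --pt "0 5 -48 0 0 0 1" --pt "0 0 0 0.125 0 0 1" --pt "0 0 0 0.123 0 0 1" --pt "0 0 0 0 0 0 1"

```text
t: 5.4
eef_pos: [0.5668, 0.1711, 0.1479]
tool_rot: [[-0.001, 0.969, -0.245], [-0.0, -0.245, -0.969], [-1.0, -0.001, 0.0]]
ft_force: [0.6, -0.5, -1.3]
opening: 0.0216
```

Emit:
step_arm --pt "0 0 0 0 0 0 1" --pt "0 0 0 0 0 0 1"

```text
t: 5.6
eef_pos: [0.5671, 0.1704, 0.1483]
tool_rot: [[-0.0, 0.97, -0.243], [0.0, -0.243, -0.97], [-1.0, -0.0, 0.0]]
ft_force: [-0.8, 0.3, -0.7]
opening: 0.0216
```

```bash
python3 -c "
from look import *
look('w2')"
```

```text
t 5.6 pos [0.5671 0.1704 0.1483] yaw(z axis) -104.06 down [-2.e-04  0.e+00 -1.e+00] F [-0.8  0.3 -0.7] op 0.0216 q [0.09 0.54 1.41 0.   1.2  1.91]
```

View pics/w2.png

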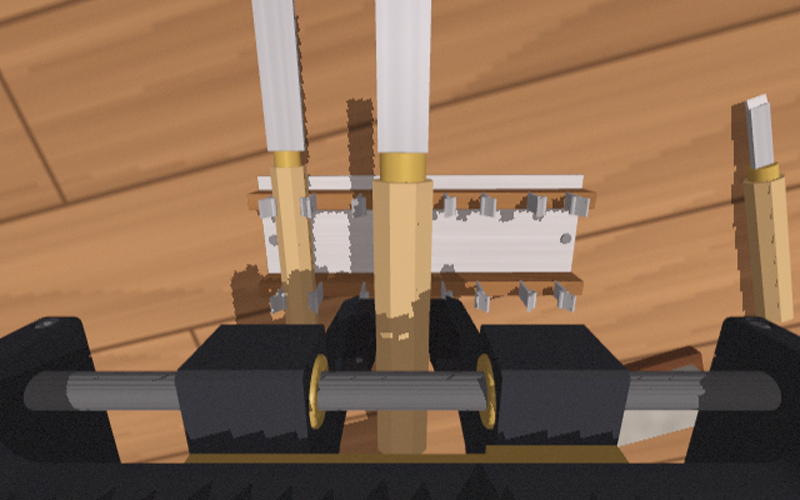

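Run:
```python
from look import *
d,ps=load('w2'); f=d['frame']
crop(f,190,130,340,260,5,'pics/c6.png'); crop(f,340,130,490,260,5,'pics/c7.png')
```

```text
(no output)
```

View pics/c6.png

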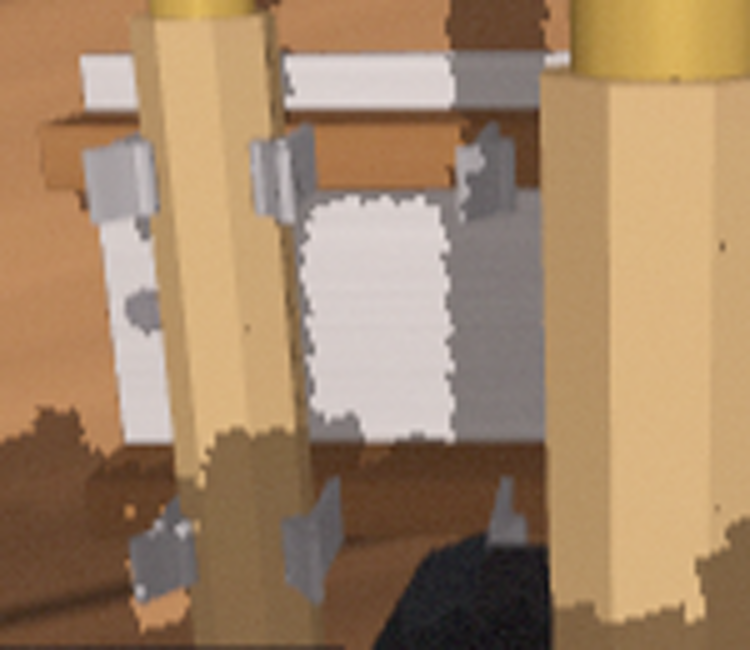

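View pics/c7.png

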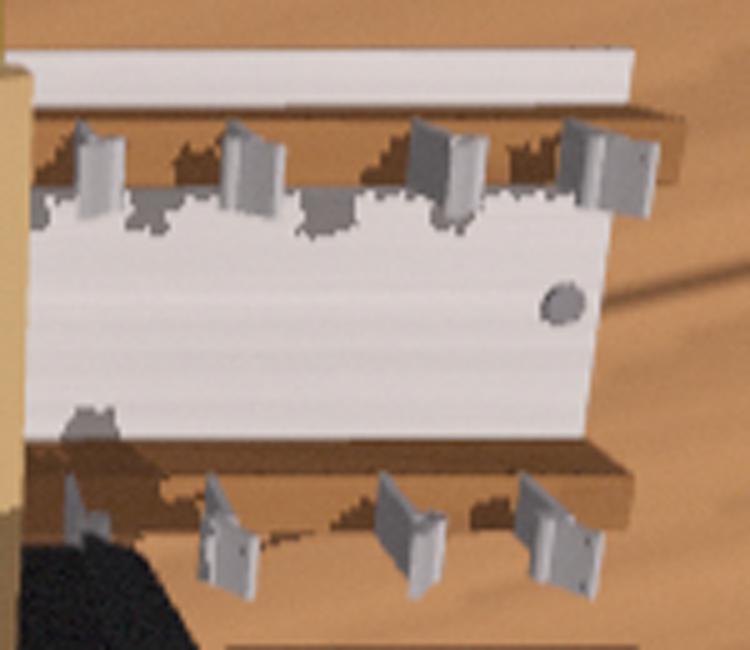

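Run:
```python
from look import *
d,ps=load('w2')
a=lambda x,y:np.array([x/5+190,y/5+130]); b=lambda x,y:np.array([x/5+340,y/5+130])
F=[(a(80,55),(50,125,6)),(b(634,48),(50,-125,6)),(b(686,121),(40,-125,29)),(b(681,184),(28,-125,29)),(a(42,121),(40,125,29)),(a(44,188),(28,125,29)),
(b(634,474),(-28,-125,29)),(b(627,530),(-40,-125,29)),(a(90,478),(-28,125,29))]
v,r=fit([(d,ps,u,np.array(l)/1e3) for u,l in F],[.5626,.1596,-.247])
print(v.round(4),np.degrees(v[2]).round(2)); print(r.reshape(-1,2).round(1).tolist())
x,y,A=v
for n,yy in (("clip0",.09),("clip1",.03),("clip2",-.03),("clip3",-.09)): print(n,x-np.sin(A)*yy,y+np.cos(A)*yy)
# biggest chisel handle: junction top (60,90,51), butt hidden; clips
def W(l): return [x+np.cos(A)*l[0]-np.sin(A)*l[1],y+np.sin(A)*l[0]+np.cos(A)*l[1],l[2]]
P=[W((.06,.09,.051)),W((.06,.09,.040))]
print("bigjunction proj c6",(proj(d,P,ps)-[190,130])*5)
# held chisel in tool frame: junction top center, compare with expected
p,R=ps
for off in (.054,.06,.066):
    print(off,(proj(d,[p+R@np.array([-.0061-.011,off,0])],ps)-[190,130])*5)
```

```text
[ 0.5613  0.1583 -0.2407] -13.79
[[-0.8, -0.5], [0.9, 0.1], [1.1, -0.6], [0.2, 0.2], [-1.6, 0.3], [-0.4, 0.2], [0.9, 0.3], [0.6, 0.7], [-2.3, 0.2]]
clip0 0.5828078682079546 0.24567978237030588
clip1 0.5685024932030098 0.18741009689005036
clip2 0.5541971181980649 0.12914041140979485
clip3 0.5398917431931202 0.07087072592953933
bigjunction proj c6 [[182.07882143  15.99456618]
 [202.30659358  11.06442891]]
0.054 [[670.20913821 151.12512673]]
0.06 [[670.47744012  81.22428077]]
0.066 [[670.75316016   9.39078541]]
```

Emit:
step_arm --pt "30 -2.5 -16.5 0 0 0 1" --pt "30 0 0 0 0 0 1" --pt "13 0 0 0 0 0 1" --pt "0 0 0 0 0 0 1" --pt "0 0 0 0 0 0 1"

```text
t: 6.15
eef_pos: [0.5694, 0.1871, 0.0765]
tool_rot: [[0.002, 0.97, -0.245], [0.0, -0.245, -0.97], [-1.0, 0.001, -0.001]]
ft_force: [0.3, 0.5, -0.3]
opening: 0.0218
```

```bash
python3 -c "
from look import *
look('w3')
d=optics.get_image('scene');cv2.imwrite('pics/s3.png',d['frame']);crop(d['frame'],355,180,475,310,5,'pics/s3c.png')
d=optics.get_image('side');cv2.imwrite('pics/d3.png',d['frame']);crop(d['frame'],270,110,370,195,8,'pics/d3c.png')"
```

```text
t 6.15 pos [0.5694 0.1871 0.0765] yaw(z axis) -104.17 down [ 1.6e-03  2.0e-04 -1.0e+00] F [ 0.3  0.5 -0.3] op 0.0218 q [0.12 0.64 1.45 0.   1.05 1.94]
```

View pics/w3.png

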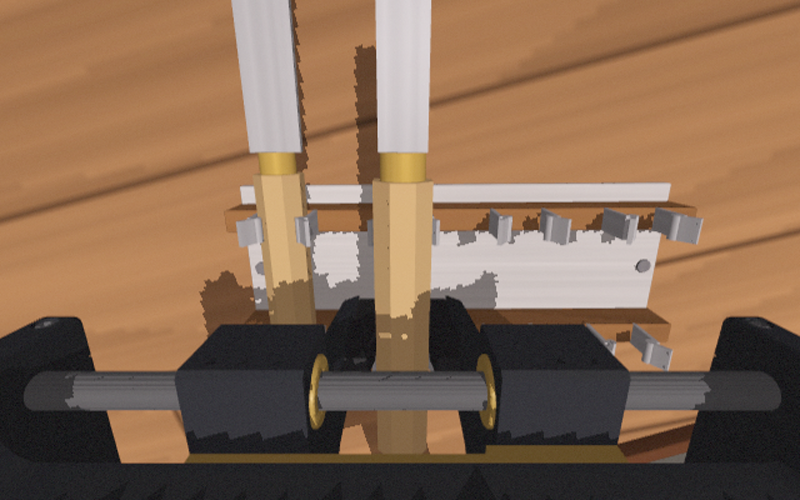

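View pics/d3c.png

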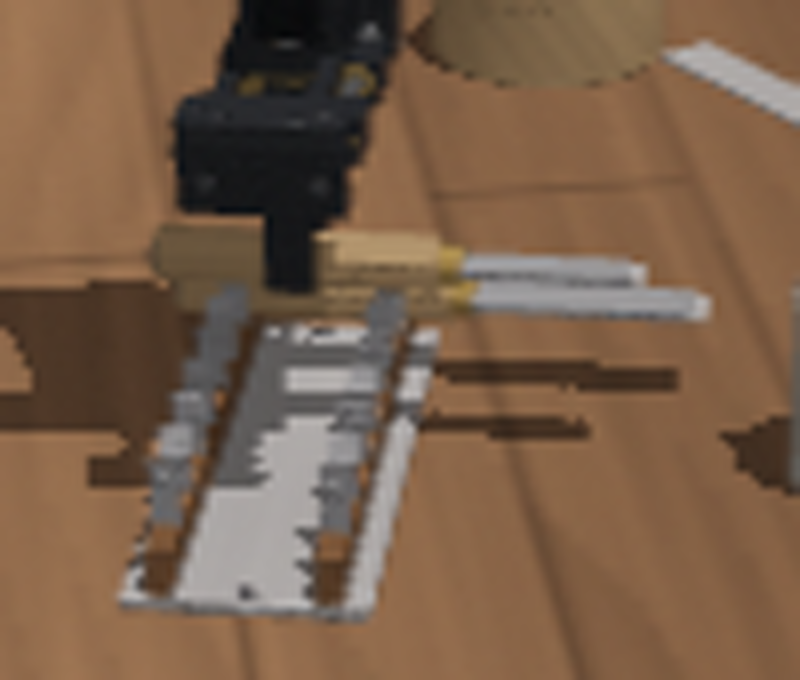

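View pics/s3c.png

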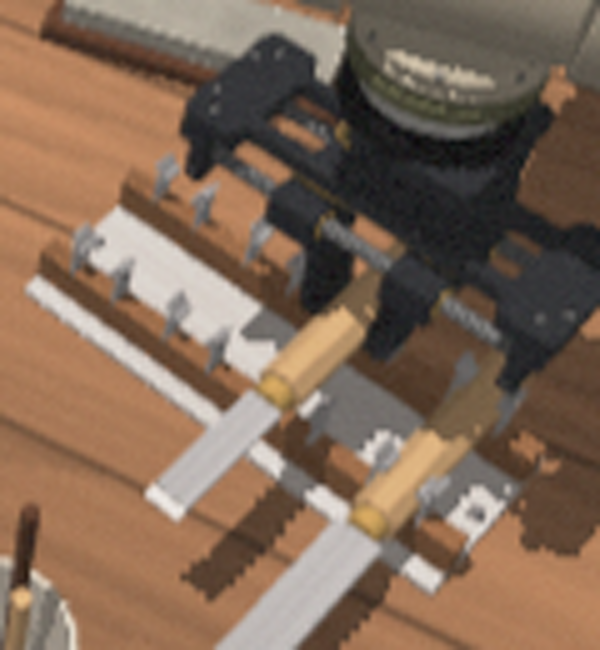

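Run:
```python
from look import *
d,ps=load('w3'); f=d['frame']
crop(f,170,130,330,255,5,'pics/c8.png'); crop(f,420,130,570,285,4.8,'pics/c9.png')
```

```text
(no output)
```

View pics/c8.png

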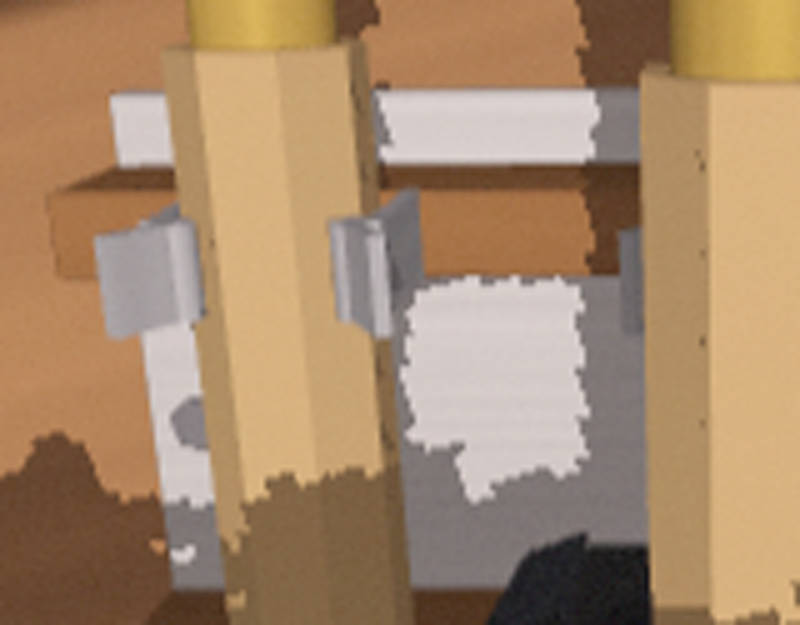

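View pics/c9.png

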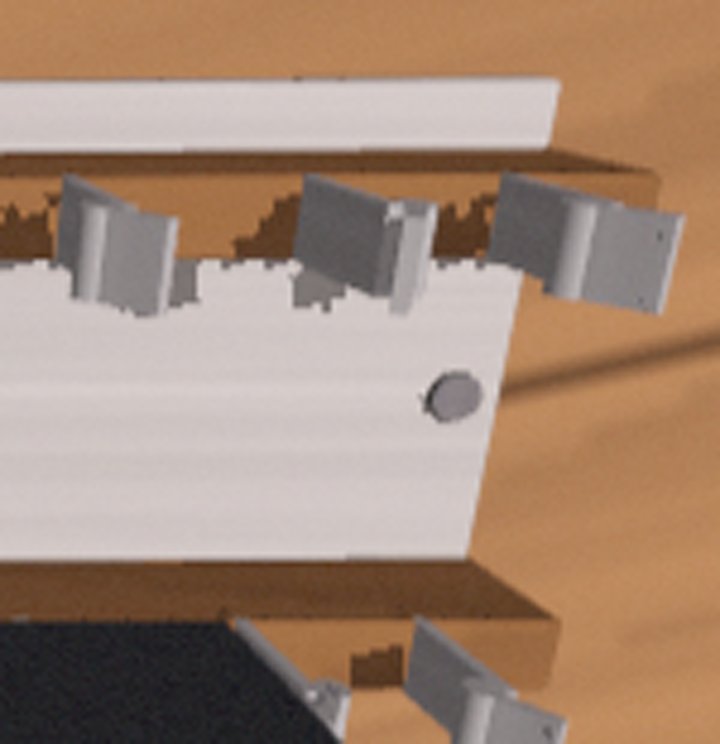

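Run:
```python
from look import *
d,ps=load('w3')
a=lambda x,y:np.array([x/5+170,y/5+130]); b=lambda x,y:np.array([x/4.8+420,y/4.8+130])
F=[(a(110,95),(50,125,6)),(b(560,78),(50,-125,6)),(b(658,172),(40,-125,29)),(a(48,193),(40,125,29)),(a(55,276),(28,125,29)),
(b(560,618),(-28,-125,29)),(b(550,688),(-40,-125,29))]
v,r=fit([(d,ps,u,np.array(l)/1e3) for u,l in F],[.5626,.1596,-.247])
print(v.round(4),np.degrees(v[2]).round(2)); print(r.reshape(-1,2).round(1).tolist())
x,y,A=v
def W(l): return np.array([x+np.cos(A)*l[0]-np.sin(A)*l[1],y+np.sin(A)*l[0]+np.cos(A)*l[1],l[2]])
for n,yy in (("clip1",.03),("clip2",-.03),("clip3",-.09)): print(n,W((0,yy,.029)))
print("bigjun",(proj(d,[W((.06,.09,.051))],ps)-[170,130])*5)
p,R=ps
print("TCP in rail",[round(t,4) for t in ((p-W((0,0,0)))@np.array([[np.cos(A),-np.sin(A),0],[np.sin(A),np.cos(A),0],[0,0,1]]))])
print(robot.sense()["eef_pos"])
```

```text
[ 0.5613  0.1587 -0.2386] -13.67
[[-1.8, -0.3], [1.0, -0.0], [1.9, -0.1], [-2.2, -0.3], [-0.9, 0.9], [1.3, 0.5], [0.1, 0.7]]
clip1 [0.56842916 0.18782733 0.029     ]
clip2 [0.55424698 0.12952754 0.029     ]
clip3 [0.54006479 0.07122775 0.029     ]
bigjun [[229.51807786  51.26293637]]
TCP in rail [np.float64(0.0011), np.float64(0.0295), np.float64(0.0765)]
[0.56946367 0.1872403  0.07676071]
```

Emit:
step_arm --pt "12 -1 0 -0.004 0 0 1" --pt "12 0 0 0 0 0 1" --pt "4 0 0 0 0 0 1" --pt "4 0 0 0 0 0 1" --pt "4 0 0 0 0 0 1"

```text
t: 6.8
eef_pos: [0.5677, 0.1875, 0.0387]
tool_rot: [[-0.0, 0.971, -0.241], [-0.0, -0.241, -0.971], [-1.0, -0.0, 0.0]]
ft_force: [-0.1, -1.0, 1.2]
opening: 0.0216
```

Emit:
step_arm --pt "3 0 0 0 0 0 1" --pt "3 0 0 0 0 0 1" --pt "2 0 0 0 0 0 1"

```text
t: 7.1
eef_pos: [0.5676, 0.1875, 0.0336]
tool_rot: [[-0.001, 0.971, -0.24], [-0.001, -0.24, -0.971], [-1.0, -0.001, 0.001]]
ft_force: [-18.2, -4.6, 40.2]
opening: 0.0216
```

Emit:
step_arm --pt "-1 0 0 0 0 0 1" --pt "0 0 0 0 0 0 0.3" --pt "0 0 0 0 0 0 0.15" --pt "0 0 0 0 0 0 0.15"

```text
t: 7.5
eef_pos: [0.5677, 0.1876, 0.0319]
tool_rot: [[-0.0, 0.971, -0.241], [0.0, -0.241, -0.971], [-1.0, -0.0, 0.0]]
ft_force: [1.4, 0.2, -0.3]
opening: 0.0376
```

```bash
python3 -c "
from look import *
look('w4')
d=optics.get_image('side');cv2.imwrite('pics/d4.png',d['frame']);crop(d['frame'],270,110,370,195,8,'pics/d4c.png')"
```

```text
t 7.5 pos [0.5677 0.1876 0.0319] yaw(z axis) -103.94 down [-4.e-04  1.e-04 -1.e+00] F [ 1.4  0.2 -0.3] op 0.0376 q [0.12 0.7  1.48 0.   0.97 1.94]
```

View pics/w4.png

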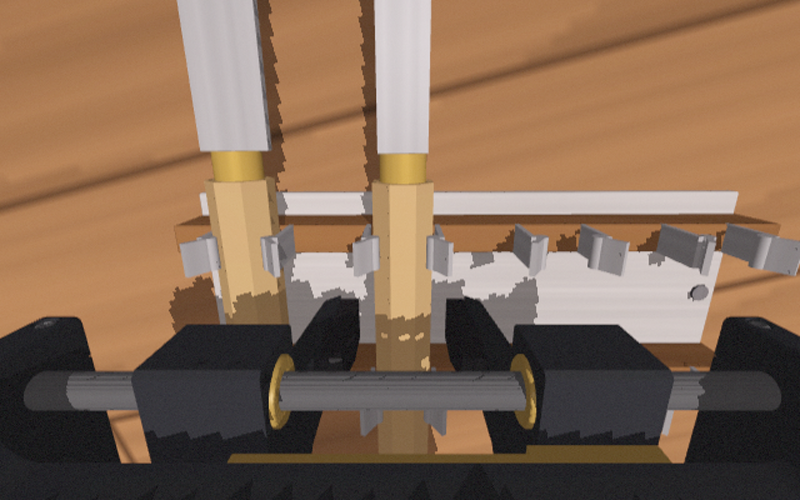

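View pics/d4c.png

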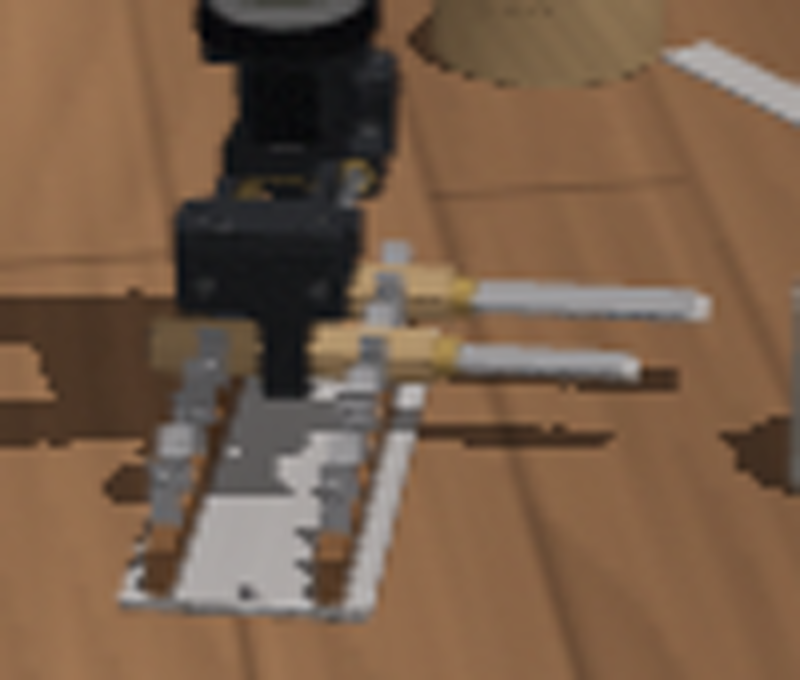

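Emit:
step_arm --pt "-30 0 0 0 0 0 0.15" --pt "-45 0 0 0 0 0 -0.4" --pt "-43 -1 20 -0.05 0 0 -0.4" --pt "0 -5 48 0 0 0 -0.4" --pt "0 0 48 0 0 0 -0.4" --pt "0 0 48 0 0 0 -0.4" --pt "0 0 48 0 0 0 -0.4" --pt "0 0 48 0 0 0 -0.4"

```text
t: 8.4
eef_pos: [0.5103, -0.0679, 0.1503]
tool_rot: [[0.0, 0.981, -0.192], [-0.0, -0.192, -0.981], [-1.0, 0.0, -0.0]]
ft_force: [0.8, 0.1, 0.2]
opening: 0.062
```

Emit:
step_arm --pt "0 0 46 0 0 0 -0.4" --pt "0 0 0 -0.15 0 0 -0.4" --pt "0 0 0 -0.15 0 0 -0.4" --pt "0 0 0 0 0 0 -0.4" --pt "0 0 0 0 0 0 -0.4"

```text
t: 8.9
eef_pos: [0.5022, -0.1112, 0.1502]
tool_rot: [[-0.0, 0.995, 0.103], [0.0, 0.103, -0.995], [-1.0, -0.0, -0.0]]
ft_force: [0.5, 0.6, 0.4]
opening: 0.0614
```

```bash
python3 -c "
from look import *
look('w5')"
```

```text
t 8.9 pos [ 0.5022 -0.1112  0.1502] yaw(z axis) -84.1 down [-1.e-04  1.e-04 -1.e+00] F [0.5 0.6 0.4] op 0.0614 q [-0.45  0.38  1.65  0.    1.11  1.02]
```

View pics/w5.png

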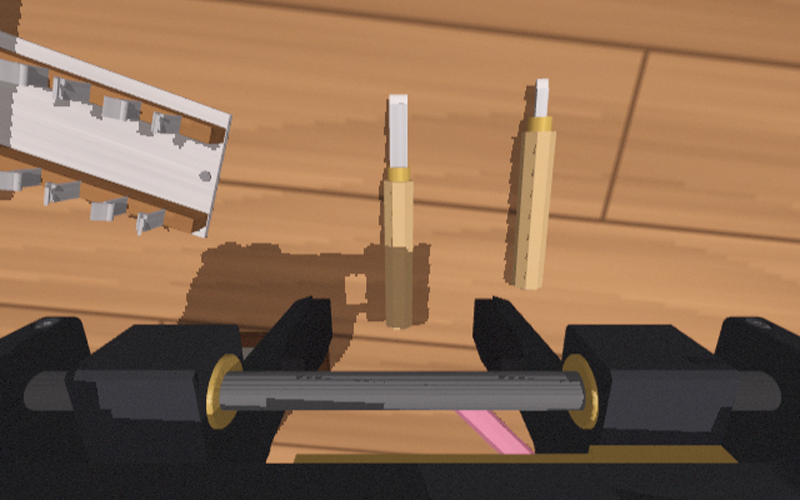

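Run:
```python
from ch import *
v=chis('w5','medium',(398,95),(398,182),(396,328),[.487,-.11,.1])
d,(p,R)=load('w5'); e=np.array([v[0],v[1],.005])-p; print("tool shift mm",(R.T@e*1e3).round(1))
v=chis('w5','small',(543,80),(539,132),(527,290),[.533,-.207,.1])
```

```text
medium [ 0.486  -0.1079  0.0922] 5.28 [ 0.3 -0.5 -0.4 -0.1  0.1  1.1]
tool shift mm [145.2 -15.7  -4.9]
small [ 0.5311 -0.2062  0.1147] 6.57 [-1.  -0.3  2.   0.1 -0.2  0.4]
```

Emit:
step_arm --pt "30 -15.5 -5 0.006 0 0 -0.4" --pt "45 0 0 0 0 0 -0.4" --pt "40 0 0 0 0 0 -0.4" --pt "20 0 0 0 0 0 -0.4" --pt "10 0 0 0 0 0 -0.4" --pt "0 0 0 0 0 0 -0.4" --pt "0 0 0 0 0 0 1" --pt "0 0 0 0 0 0 1"

```text
t: 9.75
eef_pos: [0.4869, -0.1083, 0.0065]
tool_rot: [[0.002, 0.995, 0.1], [-0.001, 0.1, -0.995], [-1.0, 0.002, 0.001]]
ft_force: [0.5, -0.6, -0.0]
opening: 0.0476
```

Emit:
step_arm --pt "0 0 0 0 0 0 1" --pt "0 0 0 0 0 0 1" --pt "0 0 0 0 0 0 1" --pt "0 0 0 0 0 0 1" --pt "0 0 0 0 0 0 1" --pt "0 0 0 0 0 0 1"

```text
t: 10.35
eef_pos: [0.4863, -0.1081, 0.0055]
tool_rot: [[0.0, 0.995, 0.101], [-0.0, 0.101, -0.995], [-1.0, 0.0, 0.0]]
ft_force: [-1.1, -1.3, 5.5]
opening: 0.0217
```

Emit:
step_arm --pt "-25 0 0 0 0 0 1" --pt "-40 0 0 0 0 0 1" --pt "-40 9 -20 0 0 0 1" --pt "0 18 -46 0 0 0 1" --pt "0 18 -46 0 0 0 1" --pt "0 18 -46 0 0 0 1" --pt "0 18 -46 0 0 0 1" --pt "0 9.5 -25 0.044 0 0 1"

```text
t: 11.15
eef_pos: [0.5532, 0.1324, 0.1099]
tool_rot: [[-0.0, 0.998, 0.059], [0.001, 0.059, -0.998], [-1.0, -0.0, -0.001]]
ft_force: [0.6, -0.4, -1.1]
opening: 0.0215
```

Emit:
step_arm --pt "0 0 0 0.15 0 0 1" --pt "0 0 0 0.15 0 0 1" --pt "0 0 0 0 0 0 1" --pt "0 0 0 0 0 0 1"

```text
t: 11.55
eef_pos: [0.553, 0.1289, 0.11]
tool_rot: [[-0.001, 0.971, -0.237], [0.0, -0.237, -0.971], [-1.0, -0.001, 0.0]]
ft_force: [-0.4, -0.3, -0.5]
opening: 0.0217
```

```bash
python3 -c "
from look import *
look('w6')"
```

```text
t 11.55 pos [0.553  0.1289 0.11  ] yaw(z axis) -103.71 down [-6.e-04  0.e+00 -1.e+00] F [-0.4 -0.3 -0.5] op 0.0217 q [0.02 0.53 1.53 0.   1.08 1.83]
```

View pics/w6.png

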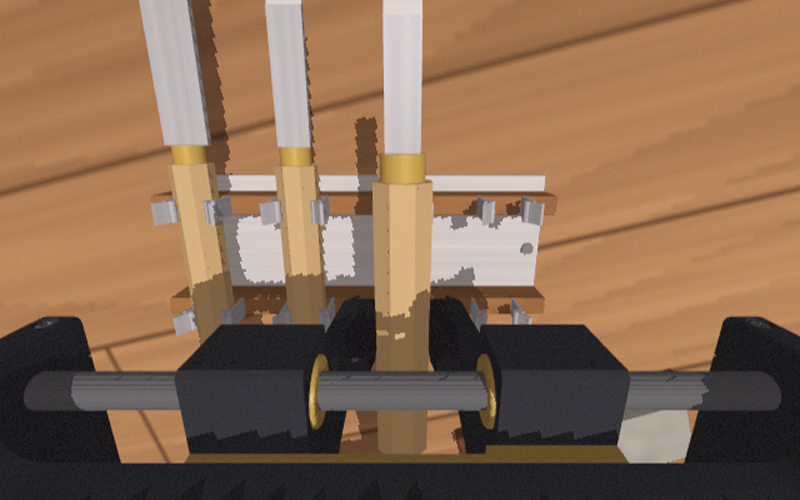

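Emit:
step_arm --pt "25 0 0 0 0 0 1" --pt "22 0 0 0.003 0 0 1" --pt "12 0 0 0 0 0 1" --pt "4 0 0 0 0 0 1" --pt "4 0 0 0 0 0 1" --pt "4 0 0 0 0 0 1"

```text
t: 12.2
eef_pos: [0.5537, 0.1288, 0.0397]
tool_rot: [[0.001, 0.97, -0.243], [-0.0, -0.243, -0.97], [-1.0, 0.001, -0.0]]
ft_force: [0.6, -0.9, 2.8]
opening: 0.0214
```

Emit:
step_arm --pt "3 0 0 0 0 0 1" --pt "2 0 0 0 0 0 1" --pt "0 0 0 0 0 0 1"

```text
t: 12.5
eef_pos: [0.5531, 0.1289, 0.0345]
tool_rot: [[-0.0, 0.97, -0.243], [-0.0, -0.243, -0.97], [-1.0, -0.0, 0.0]]
ft_force: [-3.0, -1.0, 4.6]
opening: 0.0215
```

Emit:
step_arm --pt "1 0 0 0 0 0 1"

```text
t: 12.6
eef_pos: [0.5531, 0.1289, 0.0344]
tool_rot: [[-0.0, 0.97, -0.243], [-0.0, -0.243, -0.97], [-1.0, -0.0, 0.0]]
ft_force: [-8.9, -1.4, 21.2]
opening: 0.0215
```

Emit:
step_arm --pt "-0.5 0 0 0 0 0 1" --pt "0 0 0 0 0 0 0.3" --pt "0 0 0 0 0 0 0.15" --pt "0 0 0 0 0 0 0.15"

```text
t: 13.0
eef_pos: [0.5532, 0.129, 0.0336]
tool_rot: [[-0.0, 0.97, -0.244], [0.0, -0.244, -0.97], [-1.0, -0.0, -0.0]]
ft_force: [-0.3, 0.3, 0.5]
opening: 0.0378
```

```bash
python3 -c "
from look import *
look('w7')
d=optics.get_image('side');cv2.imwrite('pics/d7.png',d['frame']);crop(d['frame'],270,110,370,195,8,'pics/d7c.png')"
```

```text
t 13.0 pos [0.5532 0.129  0.0336] yaw(z axis) -104.11 down [-1.e-04  1.e-04 -1.e+00] F [-0.3  0.3  0.5] op 0.0378 q [0.02 0.64 1.58 0.   0.92 1.84]
```

View pics/w7.png

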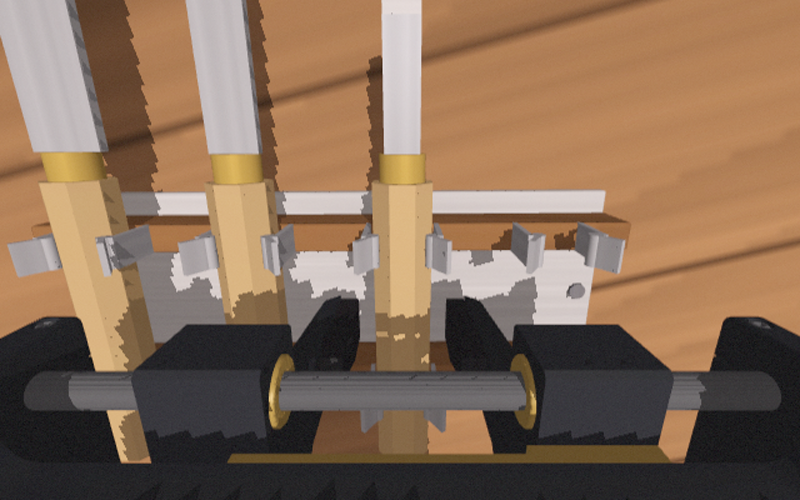

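View pics/d7c.png

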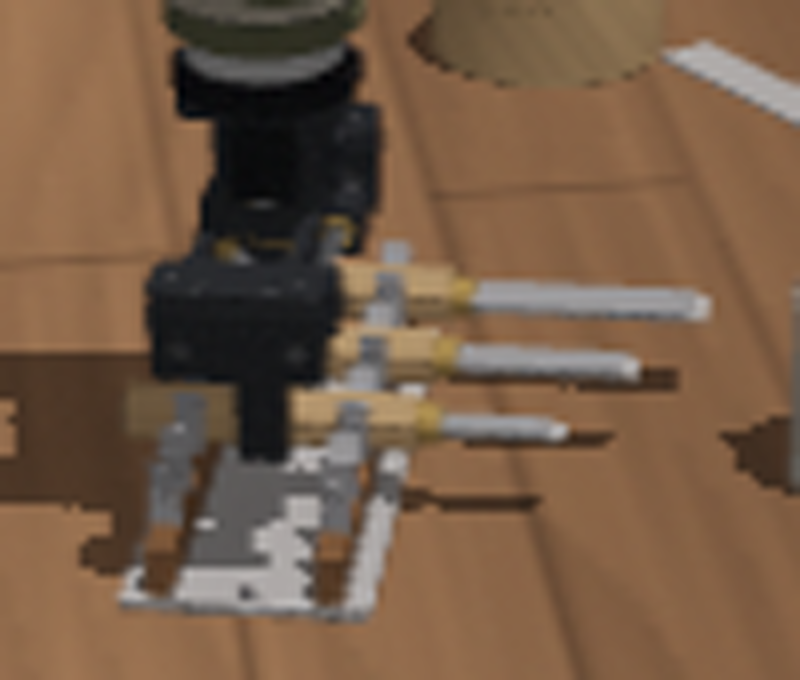

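Emit:
step_arm --pt "-30 0 0 0 0 0 0.15" --pt "-45 0 0 0 0 0 -0.3" --pt "-40 0 0 -0.06 0 0 -0.4" --pt "0 0 0 -0.15 0 0 -0.4" --pt "0 0 0 -0.15 0 0 -0.4"

```text
t: 13.6
eef_pos: [0.5536, 0.129, 0.15]
tool_rot: [[0.002, 0.993, 0.12], [0.0, 0.12, -0.993], [-1.0, 0.002, 0.0]]
ft_force: [0.5, 0.2, -0.3]
opening: 0.0614
```

Run:
```python
from bench import robot
import numpy as np
s=robot.sense();print(s["eef_pos"],(s["tool_rot"].T@(np.array([.5318,-.2064,.15])-s["eef_pos"])*1e3).round(1))
```

```text
[0.55361407 0.12900751 0.15001799] [-1.000e-01 -6.180e+01  3.304e+02]
```

Emit:
step_arm --pt "0 -9 40 0 0 0 -0.4" --pt "0 -9 48 0 0 0 -0.4" --pt "0 -9 48 0 0 0 -0.4" --pt "0 -9 48 0 0 0 -0.4" --pt "0 -9 48 0 0 0 -0.4" --pt "0 -9 48 0 0 0 -0.4" --pt "0 -7.5 50 0 0 0 -0.4" --pt "0 0 0 0 0 0 -0.4"

```text
t: 14.4
eef_pos: [0.5289, -0.2106, 0.1485]
tool_rot: [[0.0, 0.994, 0.108], [-0.001, 0.108, -0.994], [-1.0, 0.0, 0.001]]
ft_force: [0.6, 0.4, -0.1]
opening: 0.0618
```

Emit:
step_arm --pt "0 0 0 0 0 0 -0.4"

```text
t: 14.5
eef_pos: [0.5293, -0.2059, 0.1484]
tool_rot: [[-0.0, 0.994, 0.112], [0.001, 0.112, -0.994], [-1.0, -0.0, -0.001]]
ft_force: [0.1, 0.4, 0.6]
opening: 0.0616
```

```bash
python3 -c "
from look import *
look('w8')"
```

```text
t 14.5 pos [ 0.5293 -0.2059  0.1484] yaw(z axis) -83.59 down [-4.e-04  6.e-04 -1.e+00] F [0.1 0.4 0.6] op 0.0616 q [-0.58  0.49  1.49  0.    1.17  0.88]
```

View pics/w8.png

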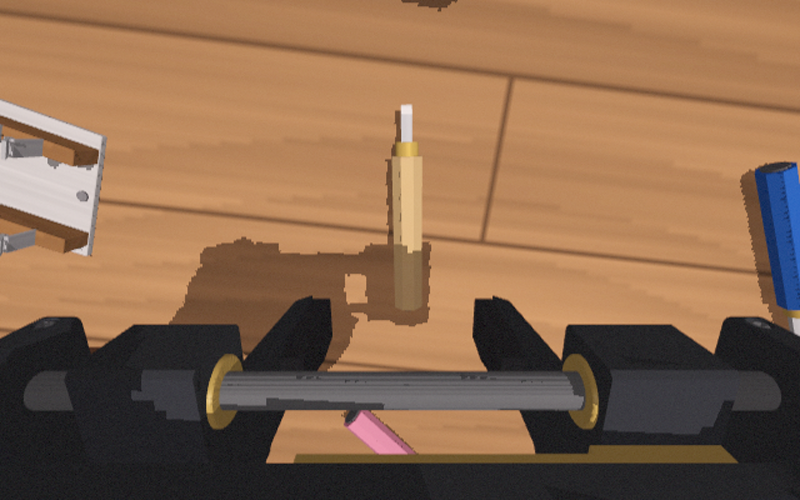

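Run:
```python
from ch import *
v=chis('w8','small',(406,105),(407,157),(408,311),[.5318,-.2064,.11])
d,(p,R)=load('w8'); e=np.array([v[0],v[1],.005])-p; print("tool shift mm",(R.T@e*1e3).round(1))
```

```text
small [ 0.5316 -0.2088  0.1258] 7.21 [ 0.1  0.2 -0.2 -0.   0.  -0.2]
tool shift mm [143.4   2.1   3.2]
```

Emit:
step_arm --pt "30 2 2.5 -0.01 0 0 -0.4" --pt "45 0 0 0 0 0 -0.4" --pt "40 0 0 0 0 0 -0.4" --pt "20 0 0 0 0 0 -0.4" --pt "8.5 0 0 0 0 0 -0.4" --pt "0 0 0 0 0 0 -0.4" --pt "0 0 0 0 0 0 1" --pt "0 0 0 0 0 0 1"

```text
t: 15.35
eef_pos: [0.5326, -0.2077, 0.0067]
tool_rot: [[0.002, 0.992, 0.124], [-0.001, 0.124, -0.992], [-1.0, 0.002, 0.002]]
ft_force: [-0.6, -0.2, -0.9]
opening: 0.0477
```

Emit:
step_arm --pt "0 0 0 0 0 0 1" --pt "0 0 0 0 0 0 1" --pt "0 0 0 0 0 0 1" --pt "0 0 0 0 0 0 1" --pt "0 0 0 0 0 0 1" --pt "0 0 0 0 0 0 1"

```text
t: 15.95
eef_pos: [0.532, -0.2077, 0.0056]
tool_rot: [[0.0, 0.992, 0.123], [-0.0, 0.123, -0.992], [-1.0, 0.0, 0.0]]
ft_force: [-0.8, -0.5, 3.8]
opening: 0.0215
```

Emit:
step_arm --pt "-25 0 0 0 0 0 1" --pt "-40 0 0 0 0 0 1" --pt "-40 3 -25 0 0 0 1" --pt "0 7 -48 0 0 0 1" --pt "0 7 -48 0 0 0 1" --pt "0 7 -48 0 0 0 1" --pt "0 7 -48 0 0 0 1" --pt "0 7 -48 0 0 0 1"

```text
t: 16.75
eef_pos: [0.5364, 0.0621, 0.1101]
tool_rot: [[-0.0, 0.992, 0.123], [0.0, 0.123, -0.992], [-1.0, -0.0, -0.0]]
ft_force: [0.9, 0.4, -0.1]
opening: 0.0221
```

Emit:
step_arm --pt "0 3 -10 0.066 0 0 1" --pt "0 0 0 0.15 0 0 1" --pt "0 0 0 0.15 0 0 1" --pt "0 0 0 0 0 0 1" --pt "0 0 0 0 0 0 1"

```text
t: 17.25
eef_pos: [0.5384, 0.0703, 0.1101]
tool_rot: [[-0.001, 0.972, -0.236], [0.0, -0.236, -0.972], [-1.0, -0.001, 0.0]]
ft_force: [0.1, 0.2, -0.8]
opening: 0.0213
```

```bash
python3 -c "
from look import *
look('w9')
s=robot.sense();print((s['tool_rot'].T@(np.array([.5389,.0707,.0345])-s['eef_pos'])*1e3).round(1))"
```

```text
t 17.25 pos [0.5384 0.0703 0.1101] yaw(z axis) -103.65 down [-6.e-04  1.e-04 -1.e+00] F [ 0.1  0.2 -0.8] op 0.0213 q [-0.09  0.49  1.61  0.    1.05  1.72]
[75.7  0.3 -0.5]
```

View pics/w9.png

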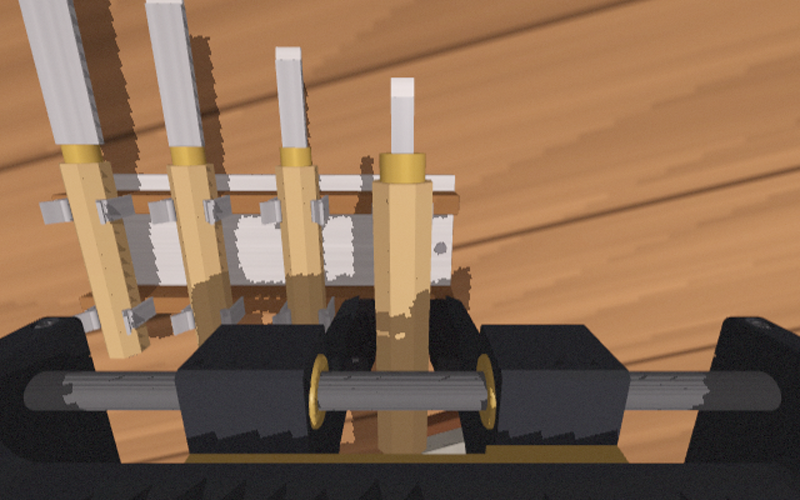

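Emit:
step_arm --pt "25 0.3 -0.3 0.003 0 0 1" --pt "22 0 0 0 0 0 1" --pt "12 0 0 0 0 0 1" --pt "4 0 0 0 0 0 1" --pt "4 0 0 0 0 0 1" --pt "4 0 0 0 0 0 1"

```text
t: 17.9
eef_pos: [0.5394, 0.0705, 0.0397]
tool_rot: [[0.001, 0.97, -0.242], [-0.0, -0.242, -0.97], [-1.0, 0.001, -0.0]]
ft_force: [-0.8, -1.6, 2.1]
opening: 0.0217
```

Emit:
step_arm --pt "3 0 0 0 0 0 1" --pt "2 0 0 0 0 0 1" --pt "0.7 0 0 0 0 0 1"

```text
t: 18.2
eef_pos: [0.5388, 0.0706, 0.0344]
tool_rot: [[-0.0, 0.97, -0.242], [-0.0, -0.242, -0.97], [-1.0, -0.0, 0.0]]
ft_force: [-7.6, -1.2, 16.2]
opening: 0.0217
```

Emit:
step_arm --pt "-0.5 0 0 0 0 0 1" --pt "0 0 0 0 0 0 0.3" --pt "0 0 0 0 0 0 0.15" --pt "0 0 0 0 0 0 0.15" --pt "-30 0 0 0 0 0 0.15" --pt "-45 0 0 0 0 0 0.15" --pt "-45 0 0 0 0 0 -0.4" --pt "-20 -10 -30 0 0 0 -0.4"

```text
t: 19.0
eef_pos: [0.5381, 0.1004, 0.1781]
tool_rot: [[0.006, 0.969, -0.246], [-0.001, -0.246, -0.969], [-1.0, 0.006, -0.001]]
ft_force: [0.1, 0.4, -0.9]
opening: 0.0512
```

Emit:
step_arm --pt "0 -10 -25 0 0 0 -1" --pt "0 0 0 0 0 0 -1" --pt "0 0 0 0 0 0 -1"

```text
t: 19.3
eef_pos: [0.5327, 0.1288, 0.1737]
tool_rot: [[-0.001, 0.97, -0.242], [-0.0, -0.242, -0.97], [-1.0, -0.001, 0.0]]
ft_force: [0.1, 0.2, 0.1]
opening: 0.0751
```

```bash
python3 -c "
from look import *
look('w10')
d=optics.get_image('side');cv2.imwrite('pics/d10.png',d['frame']);crop(d['frame'],270,115,370,195,8,'pics/d10c.png')
d=optics.get_image('scene');cv2.imwrite('pics/s10.png',d['frame'])"
```

```text
t 19.3 pos [0.5327 0.1288 0.1737] yaw(z axis) -103.99 down [-6.e-04 -2.e-04 -1.e+00] F [0.1 0.2 0.1] op 0.0751 q [ 0.02  0.42  1.52 -0.    1.2   1.84]
```

View pics/w10.png

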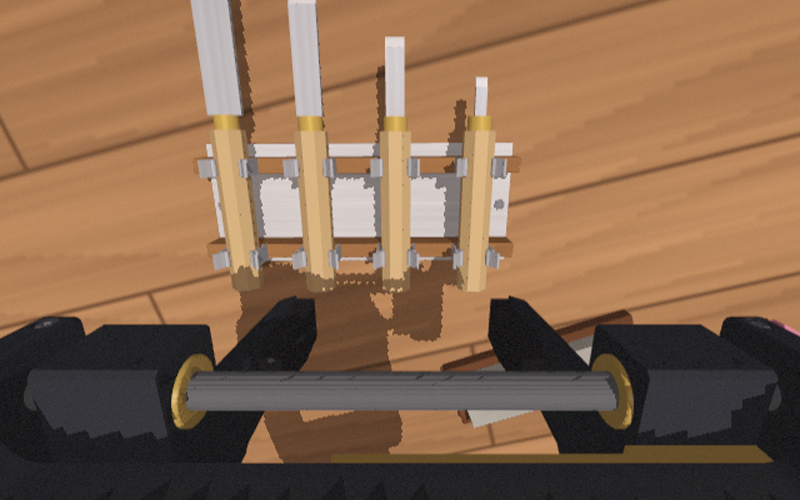

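View pics/d10c.png

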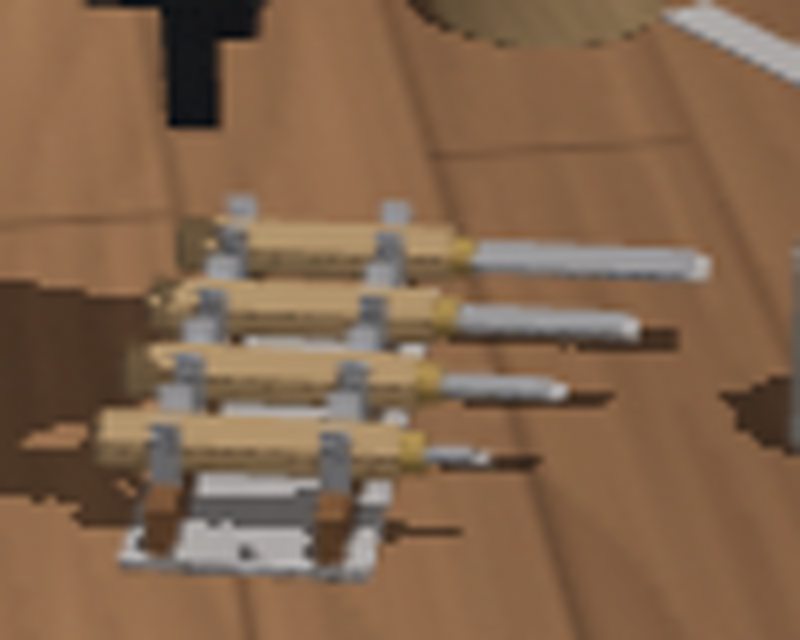

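View pics/s10.png

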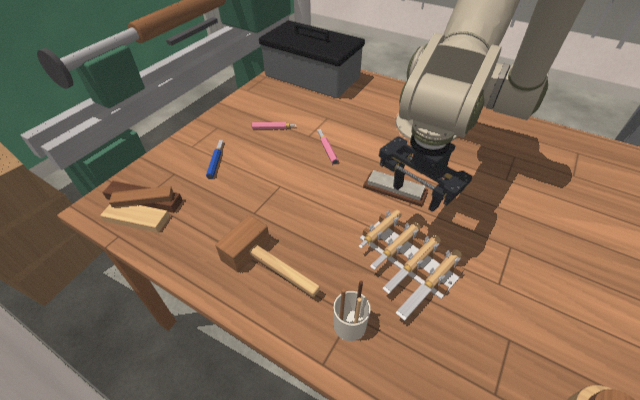

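Run:
```python
from look import *
d=optics.get_image('side'); f=d['frame']; crop(f,275,130,340,185,12,'pics/d11.png')
x,y,A=.5613,.1587,-.2410
def W(l): return np.array([x+np.cos(A)*l[0]-np.sin(A)*l[1],y+np.sin(A)*l[0]+np.cos(A)*l[1],l[2]])
for yy in (.09,.03,-.03,-.09):
    for z in (.051,.067): print(yy,z,((proj(d,[W((0,yy+.0045,z)),W((-.06,yy,z)),W((.06,yy,z))])-[275,130])*12).round(0).tolist())
```

```text
0.09 0.051 [[416.0, 152.0], [210.0, 150.0], [620.0, 168.0]]
0.09 0.067 [[415.0, 102.0], [208.0, 99.0], [620.0, 117.0]]
0.03 0.051 [[387.0, 243.0], [175.0, 240.0], [597.0, 260.0]]
0.03 0.067 [[386.0, 192.0], [173.0, 189.0], [597.0, 208.0]]
-0.03 0.051 [[357.0, 340.0], [138.0, 337.0], [572.0, 357.0]]
-0.03 0.067 [[355.0, 287.0], [136.0, 284.0], [572.0, 305.0]]
-0.09 0.051 [[324.0, 442.0], [99.0, 439.0], [546.0, 461.0]]
-0.09 0.067 [[323.0, 389.0], [96.0, 385.0], [546.0, 407.0]]
```

View pics/d11.png

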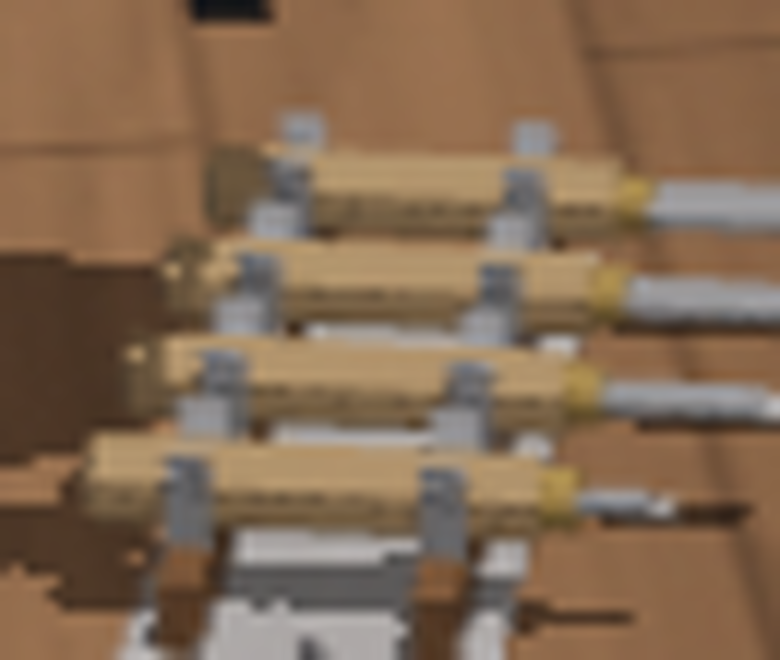

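```bash
python3 -c "
from bench import robot
print(robot.hand_in())"
```

```text
the job is handed in; nothing more can be done
None
```

The three loose chisels are back on the rail in size order, and I handed the job in at about 19.4 s. The longest is in clip1 beside the biggest, the middle one in clip2 and the shortest in clip3, all with blades pointing the same way.

- **Seating:** In the last side picture, the handle tops sit where a top 51 mm over the bench should appear. That means fully home; 16 mm too high would be plainly visible. The press also bottomed out with the handle axis near 40 mm.
- **Alignment:** The handle-to-ferrule joints line up with the biggest chisel's to within about 1 mm, as far as the pictures can show. All handles lie parallel.
- **Bystanders:** The scene picture shows the mallet, stone and pot where they were, and the pink and blue look-alikes untouched. The gripper was clear of everything.
- **Check that came close:** At the bottom of the first press (longest chisel) the wrist force read 40 N upward plus 18 N sideways. That is well under the 120 N wrist limit. The load went through the held chisel, not the arm or gripper body. I pressed the other two at about 21 N and 16 N.
- **Small disagreement:** My static-camera and wrist-camera positions for the rail differed by about 1 to 2 mm. I used the wrist one, and the clips' 3 mm guidance covered the rest.

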